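Index the vial disc on its loading turntable

TASK

The vial disc on the turntable has been left turned away from its loading position. Turn it round on its spindle, steadily and without spinning it (the orange stud is there for a fingertip to push), until its flat edge lies flush against the sprung alignment bar, and leave it at rest there with the hand clear. Keep off the vials and do not disturb the well plate or the tip box beside it.

Things in the scene. Friction and masses are not known exactly. Their poses are not given: they have to be found in the camera images.
- stand: fixed turntable stand: aluminium base plate, top 14 mm above the bench, from x -95 to +175 mm, y -100 to +100 mm. Origin on the bench, on the spindle axis (upright; the disc turns about it); +x points from the spindle square to the alignment bar. A grey guide block 130 mm wide, top 46 mm above the bench, stands at x 135 to 157 mm.
- disc (a joint): angle of the disc on its spindle, rad, positive anticlockwise from above, no end stops. 0: flat faces directly away from the bar, stud on the bar's side; +3.1416 and equally -3.1416: flat faces the bar square-on. Friction, about 0.1 N m, holds it where left; within roughly 0.2 rad of square the sprung bar pulls the flat in flush.
- index_bar (a joint): travel of the sprung alignment bar towards the spindle, m: 0 while it rides on the disc's round edge, 0.0163 when it lies flush against the flat. A spring pushes it at the disc with 4 N at 0, 2.4 N when flush.
- disc_center (a point): centre of the disc's top face, on the spindle axis, 36 mm above the bench. Blue disc, 170 mm in diameter, 10 mm thick, one edge cut straight: a flat 100 mm long, 68.7 mm from the axis, a white line just inside it. Axes turn with the disc: +x from the axis square to the flat, z up. In the middle a clamp plate of radius 24 mm stands 4 mm proud, its nut 3 mm more.
- stud (a point): middle (height) of the upright orange finger stud on the disc, 51 mm above the bench: 16 mm in diameter, top 66 mm above the bench (30 mm above the disc), with a 20 mm collar, 3 mm high, round its foot. It stands 62 mm from the axis, on the side opposite the flat (disc -x).
- bar_face (a point): middle of the top edge of the alignment bar's face that meets the disc, 40 mm above the bench. The bar is dark steel, 120 mm long, 10 mm thick, 18 mm high, parallel to the stand's y axis, carried on two spring-loaded rods; it slides along the stand's x only.
- vials: ten capped vials standing in the disc, tops 60 mm above the bench (24 mm above the disc), 14 mm in diameter, 62 mm from the axis, in two rows of five: 50, 65, 80, 95 and 110 degrees to either side of the flat's direction (the nearest is 70 degrees from the stud). Origin on the axis at the disc's top face, axes as the disc's.
- well_plate_center (a point): centre of the loose clear 24-well plate, 86 x 128 x 18 mm, lying flat on the bench on the stand's +y side
- tip_box_center (a point): centre of the loose blue pipette-tip box, 90 x 128 x 56 mm, on the bench on the stand's -y side

How it is judged:
By the outcome, as a careful person would: the job done as asked, in the order asked, and still so for the second after the job is handed in, with the robot touching nothing.
It also fails if it takes over 42 s, if anything falls off the work surface, if the arm or the gripper's body presses on something with over 40 N, if the wrist force passes 120 N, or if a joint passes its speed limit or range.

ROBOT

A 6-joint arm with a two-finger parallel gripper is mounted at the origin on the work surface. World frame = base frame: x ahead of the robot, y to its left, z up, the work surface at z = 0. Lengths are in m, angles in rad, forces in N, time in s.
With the tool pointing down it reaches from about 0.3 to 0.875 m from the base axis. Payload 6.4 kg.
Tool frame: the origin (TCP) lies midway between the tips of the shut fingers; the grasp point (between the pads) lies 19 mm behind it (ctrl.tcp_to_grasp is the distance from the TCP to the grasp point, in m); z points along the fingers, y is the direction in which the jaws open and shut (so a half turn about z gives the same grasp; the last joint's range is limited). The gripper opens to 85 mm and grips with 20 to 120 N. Pads are 22 mm wide; open, the fingers measure 114 mm over their backs; the gripper's body (76 mm by 85 mm) begins 54 mm behind the grasp point. The pads swing forward as they close: fully open they stand 13 mm farther back than shut.
Start: joints at [-1.418, 0.181, 1.607, -0, 1.354, -0.206], TCP at [0.202, -0.538, 0.231] pointing down, gripper open.
Joint ranges: [-2.99, 2.99], [-0.89, 2.07], [0.3, 2.58], [-1.14, 4.28], [0, 2.63], [-3.12, 3.12]. Speed limits (rad/s): [2.57, 2.57, 3.01, 3.14, 3.14, 3.14].

INTERFACE

Orientations are given as a unit quaternion [w, x, y, z].
In Python, from bench import monitor, imaging, order, spotter, ctrl gives the robot as it stands.
- The arm moves only by the shell command python3 -m pendant 'ROWS'. ROWS is JSON, a list that holds one entry, the list of rows, each a list of 5 numbers: the shift along the world's x, y, z in mm, then the turn about the world's z in degrees, then the finger opening in mm, from 0 to 85.4. A call has 1 to 8 rows; each row shifts and turns the commanded pose from where the row before left it; what a row does not reach is not made up. A row lasts 1/8 s, in which the tool goes at most 62.5 mm and 10.7 degrees, less where a joint would pass 70% of its speed; a pose out of reach is approached as far as the arm can. A call with a gripper value outside its range is refused whole. The fingers move at their own pace and stop on an object; the grip force is fixed at half the most. Time passes only in rows, so rows that do not move let the fingers close. It gives the time, the measured TCP pose, the force and the opening at its end, in the units of the state.
- monitor.get_obs(): the state, without advancing time (a new reading comes with each control period).
- imaging.camera(name): name is "side" or "top" or "wrist"; returns a dict with "img" (480x640x3 uint8, red, green, blue), "vfov" (degrees; the focal length in pixels is half the picture's height over the tangent of half this angle, whatever the lens; pixels are square), "cx", "cy" (the principal point, pixels), "origin" and "orientation" of the camera in the world. Camera axes: x right, y down, z forward; pixel columns grow to the right and rows downward; lengths in m; the calibration is good to about 2 mm. A picture is of the moment at which its call begins. There is no depth.
- order.hand_in(): hands the job in, once; it reports no verdict.
Trained networks look in the newest picture that a camera, given by its name, has taken for a name from the list of things; names that differ only in an ending like _2 or _b are one class to them, and where a whole thing is asked for, a point or a joint stands for the part that bears it (a point fixed in the world has none). Each returns a list of dicts, best first, with "confidence" (0 to 1); they miss things now and then, are a little off and sometimes report something else, mostly with a low value. They report only what shows in the picture. A call takes as long as a camera call.
- spotter.recognise(camera, thing): "at" ([x, y, z] in m, in the coordinates of the camera as it stood for that picture, good to about 4 mm: the middle of the surface that is visible of it).
- spotter.tip_of(camera, thing): "at" ([x, y, z] in m, in the coordinates of the camera as it stood for that picture, good to about 4 mm: a listed point, or the origin of a listed thing).
The state is a dict: "time_s": time; "q": joint angles; "dq": joint speeds; "joint_efforts": joint torques, N m; "eef_pos": TCP position; "eef_rot": TCP orientation; "wrist_force": force on the tool from outside, world axes, zero at the start; "torque": the same for the moment, N m; "opening": opening from 0.0 (shut) to 1.0 (fully open).
Only numpy, scipy, OpenCV 4.12 (cv2) and the standard library are available. Lean on these libraries where they do the work, as an engineer would, in place of code of your own. Each camera call takes 0.05 s, during which the arm holds its last target. There are 200 camera calls.

## Working session

There is one attempt and no reset: what is moved stays moved. The work goes in short steps, Python scripts to look and compute and a shell command to move; the robot and the scene stay as the last step left them, time stands still between calls to the robot, and variables do not carry over. Pictures are saved under pics/ and viewed, about 8 in all and at most 12, crops included, and the job is handed in when it is done.

```bash
ls; mkdir -p pics; cat > h.py <<'E'
import numpy as np, cv2
from scipy.spatial.transform import Rotation as R
from bench import monitor, imaging, order, spotter, ctrl
def cam(n,f=None):
    c=imaging.camera(n)
    if f: cv2.imwrite('pics/'+f,c['img'][:,:,::-1])
    return c
def rot(c):
    q=np.array(c['orientation'],float)
    return q if q.shape==(3,3) else R.from_quat(q[[1,2,3,0]]).as_matrix()
def world(c,p): return rot(c)@np.array(p)+np.array(c['origin'])
def proj(c,P):
    p=rot(c).T@(np.array(P)-np.array(c['origin'])); f=240/np.tan(np.radians(c['vfov'])/2)
    return c['cx']+f*p[0]/p[2], c['cy']+f*p[1]/p[2]
def unproj(c,u,v,z):
    f=240/np.tan(np.radians(c['vfov'])/2)
    d=rot(c)@np.array([(u-c['cx'])/f,(v-c['cy'])/f,1]); o=np.array(c['origin'])
    return o+d*(z-o[2])/d[2]
E
python3 - <<'E'
from h import *
np.set_printoptions(precision=4,suppress=True)
for n in ['top','side']:
    c=cam(n,n+'0.png')
    print(n,c['origin'],c['orientation'],c['vfov'])
    for t in ['disc_center','stud','bar_face','stand','well_plate_center','tip_box_center']:
        print(t,[(round(r['confidence'],2),world(c,r['at']).round(4)) for r in spotter.tip_of(n,t)[:2]])
print(monitor.get_obs())
E
```

```text
pics
top [0.3625 0.0484 0.9803] [-0.0847  0.7175 -0.6867  0.0808] 45.047959322223605
disc_center [(0.79, array([0.5382, 0.1214, 0.0352]))]
stud [(0.82, array([0.4937, 0.1657, 0.0501]))]
bar_face [(0.66, array([0.6201, 0.1418, 0.0349])), (0.45, array([0.5389, 0.123 , 0.0323]))]
stand [(0.84, array([ 0.543 ,  0.1259, -0.0007]))]
well_plate_center [(0.88, array([0.5231, 0.3159, 0.0097]))]
tip_box_center [(0.56, array([ 0.6011, -0.0583,  0.0261]))]
side [0.2553 0.5911 0.6866] [ 0.1003 -0.2238  0.8974 -0.3667] 44.79139132459231
disc_center [(0.8, array([0.5377, 0.1242, 0.0337]))]
stud [(0.91, array([0.4929, 0.1661, 0.0518]))]
bar_face [(0.68, array([0.6261, 0.1394, 0.0332]))]
stand [(0.96, array([0.5388, 0.1286, 0.002 ]))]
well_plate_center [(0.91, array([0.5213, 0.3144, 0.0081]))]
tip_box_center [(0.76, array([ 0.6111, -0.0604,  0.0297]))]
{'time_s': 0.7, 'q': array([-1.4183,  0.1808,  1.607 , -0.    ,  1.3539, -0.2063]), 'dq': array([ 0.0001,  0.0006,  0.0017, -0.0002,  0.0001, -0.0014]), 'joint_efforts': array([  0.0016, -44.4717, -35.1611,  -0.0002,   0.0006,  -0.    ]), 'eef_pos': array([ 0.2019, -0.5384,  0.2313]), 'eef_rot': array([-0.    ,  0.9839,  0.1785, -0.    ]), 'wrist_force': array([ 0.316 , -0.4583,  0.1318]), 'torque': array([-0.0116, -0.0013,  0.0138]), 'opening': 0.9980637105585545}
```

View pics/top0.png

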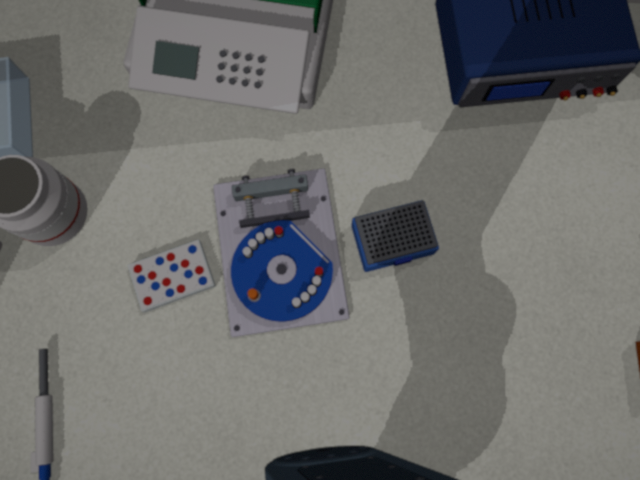

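View pics/side0.png

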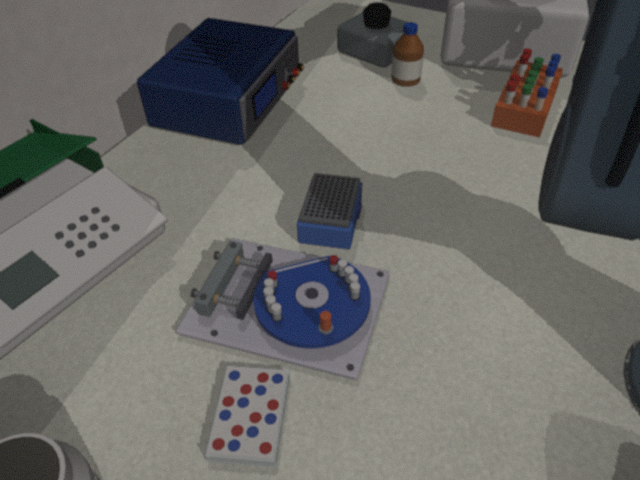

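The views show the disc centre at top-view pixel (282,268), the stud at (254,294), the bar along (240,223)-(308,213) and the flat at upper right (about (310,240)). The disc therefore needs roughly 50° anticlockwise. I'll refine that on a crop.

```bash
python3 - <<'E'
from h import *
im=cv2.imread('pics/top0.png')[160:340,205:365]
cv2.imwrite('pics/crop.png',cv2.resize(im,None,fx=3.3,fy=3.3,interpolation=cv2.INTER_CUBIC))
c=cam('top')
a=lambda p,q,z:(lambda d:np.degrees(np.arctan2(d[1],d[0])))(unproj(c,*q,z)-unproj(c,*p,z))
C=unproj(c,282,268,.043);S=unproj(c,254,294,.064)
print('C',C,'S',S,'bar',a((308,213),(240,223),.04),'flat',a((330,262),(290,223),.036))
E
```

```text
C [0.53911162 0.1224439  0.043     ] S [0.49112831 0.16284437 0.064     ] bar 101.2111462374644 flat 47.58351081471035
```

View pics/crop.png

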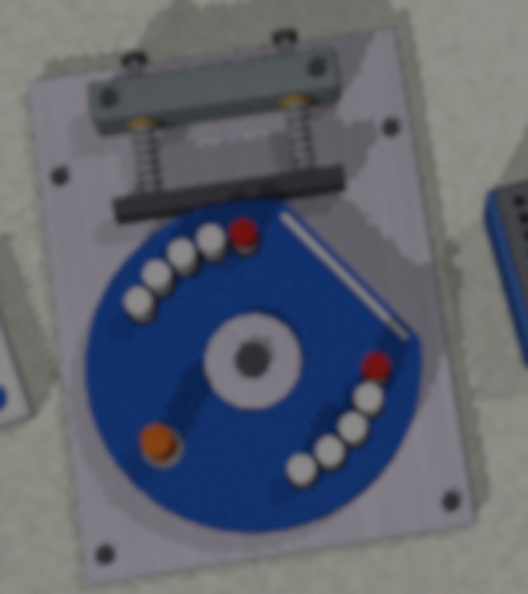

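The top crop confirms it: the stand's +x is at about 11°, the flat's normal at about -42° and the stud at about 138°. That makes the turn about +53°. I'll approach with the fingers shut, above the gap on the stud's clockwise side.

```bash
python3 -m pendant '[[[22,52,0,2,0],[22,52,0,2,0],[22,52,0,2,0],[22,52,0,2,0],[22,52,0,2,0],[22,52,0,2,0],[22,52,0,2,0],[22,52,0,2,0]]]'; python3 -m pendant '[[[22,52,0,2,0],[22,52,0,2,0],[22,52,0,2,0],[22,52,0,2,0],[22,52,0,2,0],[22,52,0,2,0],[0,0,0,0,0],[0,0,0,0,0]]]'
```

```text
time_s: 1.75
eef_pos: [0.3785, -0.1208, 0.2317]
eef_rot: [0.001, 0.949, 0.314, 0.0]
wrist_force: [0.9, -0.7, 0.4]
opening: 0.002
time_s: 2.75
eef_pos: [0.5096, 0.1895, 0.231]
eef_rot: [0.0, 0.911, 0.411, -0.0]
wrist_force: [-0.2, 0.0, 0.3]
opening: -0.0
```

```bash
python3 -m pendant '[[[3,-3,-40,0,0],[0,0,-50,0,0],[0,0,-50,0,0],[0,0,-16,0,0],[0,0,0,0,0]]]'; python3 - <<'E'
from h import *
o=[]
for n in ['side','top']:
    c=cam(n); u,v=map(int,proj(c,[.53,.14,.05])); print(n,[(round(r['confidence'],2),world(c,r['at']).round(4)) for r in spotter.tip_of(n,'stud')[:1]])
    o.append(cv2.resize(c['img'][v-80:v+80,u-80:u+80,::-1],(400,400),interpolation=cv2.INTER_CUBIC))
cv2.imwrite('pics/a.png',np.hstack(o))
E
```

```text
time_s: 3.38
eef_pos: [0.5127, 0.1857, 0.0753]
eef_rot: [-0.0, 0.912, 0.411, -0.001]
wrist_force: [0.7, -0.3, -0.1]
opening: -0.001
side [(0.72, array([0.4934, 0.1689, 0.0485]))]
top []
```

View pics/a.png

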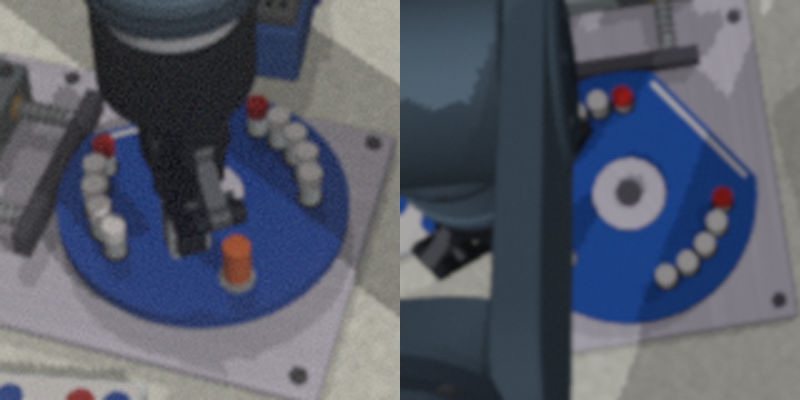

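The fingertip is between the stud (left panel, (237,262)) and the nearest vial (113,235), clear of both. I'll go down and work out the arc steps.

```bash
python3 -m pendant '[[[0,0,-14,0,0],[0,0,-13,0,0],[0,0,0,0,0]]]'; python3 - <<'E'
import numpy as np
C=np.array([538.5,122.8]);p=np.array([512.7,185.7])
for i,a in enumerate(np.arange(112.3+2.4,176,2.4)):
    r=max(64.8,68-.8*i); q=C+r*np.array([np.cos(np.radians(a)),np.sin(np.radians(a))]); d=np.round(q-p,1); p=p+d
    print(i,round(a,1),d.tolist())
E
```

```text
time_s: 3.95
eef_pos: [0.5115, 0.1864, 0.0465]
eef_rot: [-0.0, 0.912, 0.411, -0.002]
wrist_force: [0.1, -0.0, -0.3]
opening: 0.003
0 114.7 [-2.6, -1.1]
1 117.1 [-2.2, -2.0]
2 119.5 [-2.1, -2.0]
3 121.9 [-2.0, -2.1]
4 124.3 [-1.8, -2.2]
5 126.7 [-2.2, -1.5]
6 129.1 [-2.2, -1.7]
7 131.5 [-2.0, -1.8]
8 133.9 [-2.0, -1.8]
9 136.3 [-1.9, -1.9]
10 138.7 [-1.9, -2.0]
11 141.1 [-1.7, -2.1]
12 143.5 [-1.7, -2.2]
13 145.9 [-1.6, -2.2]
14 148.3 [-1.4, -2.2]
15 150.7 [-1.4, -2.4]
16 153.1 [-1.3, -2.4]
17 155.5 [-1.2, -2.4]
18 157.9 [-1.0, -2.5]
19 160.3 [-1.0, -2.6]
20 162.7 [-0.9, -2.5]
21 165.1 [-0.7, -2.6]
22 167.5 [-0.7, -2.7]
23 169.9 [-0.5, -2.6]
24 172.3 [-0.4, -2.7]
25 174.7 [-0.3, -2.7]
```

```bash
python3 -m pendant '[[[-2.6,-1.1,0,0,0],[-2.2,-2,0,0,0],[-2.1,-2,0,0,0],[-2,-2.1,0,0,0],[-1.8,-2.2,0,2.4,0],[-2.2,-1.5,0,2.4,0],[-2.2,-1.7,0,2.4,0],[-2,-1.8,0,2.4,0]]]'; python3 -m pendant '[[[-2,-1.8,0,2.4,0],[-1.9,-1.9,0,2.4,0],[-1.9,-2,0,2.4,0],[-1.7,-2.1,0,2.4,0],[-1.7,-2.2,0,2.4,0],[-1.6,-2.2,0,2.4,0]]]'; python3 - <<'E'
from h import *
o=[]
for n in ['side','top']:
    c=cam(n); u,v=map(int,proj(c,[.53,.14,.05])); print(n,[(round(r['confidence'],2),world(c,r['at']).round(4)) for r in spotter.tip_of(n,'stud')[:1]])
    o.append(cv2.resize(c['img'][v-80:v+80,u-80:u+80,::-1],(400,400),interpolation=cv2.INTER_CUBIC))
cv2.imwrite('pics/b.png',np.hstack(o))
E
```

```text
time_s: 4.95
eef_pos: [0.4958, 0.1723, 0.0485]
eef_rot: [-0.0, 0.874, 0.487, 0.0]
wrist_force: [0.3, 0.9, 0.4]
opening: -0.001
time_s: 5.7
eef_pos: [0.4851, 0.16, 0.0485]
eef_rot: [0.0, 0.806, 0.592, 0.0]
wrist_force: [0.0, 1.5, -1.0]
opening: 0.003
side [(0.8, array([0.4803, 0.1438, 0.0491]))]
top [(0.68, array([0.4813, 0.1418, 0.0434]))]
```

View pics/b.png

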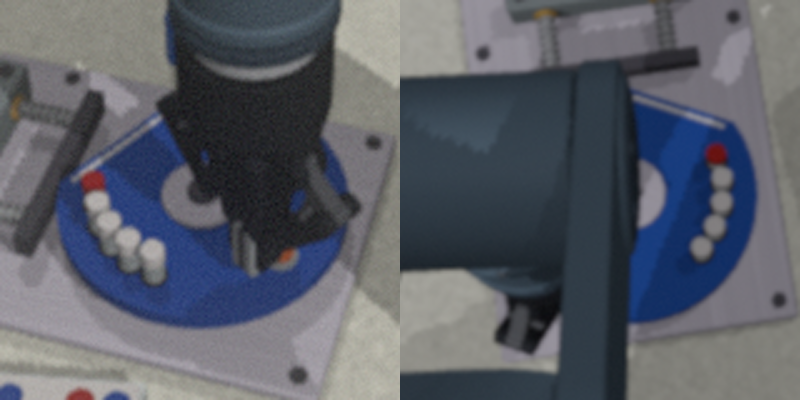

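The disc follows the finger and the vials are clear. The stud is now at about 161°, so roughly 28-30° remain.

```bash
python3 -m pendant '[[[-1.4,-2.2,0,2.4,0],[-1.4,-2.4,0,2.4,0],[-1.3,-2.4,0,2.4,0],[-1.2,-2.4,0,2.4,0],[-1,-2.5,0,2.4,0],[-1,-2.6,0,2.4,0],[-0.9,-2.5,0,2.4,0],[-0.7,-2.6,0,2.4,0]]]'; python3 - <<'E'
from h import *
o=[]
for n in ['side','top']:
    c=cam(n); u,v=map(int,proj(c,[.55,.14,.05])); print(n,[(round(r['confidence'],2),world(c,r['at']).round(4)) for r in spotter.tip_of(n,'stud')[:1]])
    o.append(cv2.resize(c['img'][v-80:v+80,u-80:u+80,::-1],(400,400),interpolation=cv2.INTER_CUBIC))
cv2.imwrite('pics/c.png',np.hstack(o))
E
```

```text
time_s: 6.9
eef_pos: [0.4761, 0.1403, 0.0483]
eef_rot: [0.0, 0.696, 0.718, -0.0]
wrist_force: [-0.5, 0.7, -0.1]
opening: -0.003
side [(0.55, array([0.4775, 0.1116, 0.046 ]))]
top [(0.94, array([0.4788, 0.1131, 0.0479]))]
```

View pics/c.png

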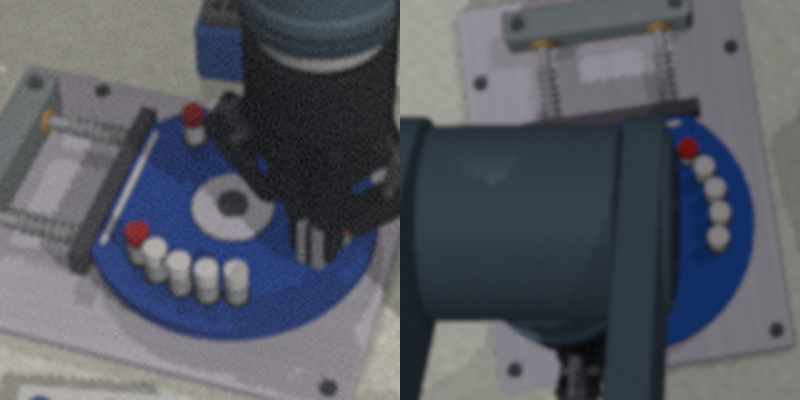

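The bar has pulled the flat in: the stud is at about 190° and has moved 9 mm ahead of the finger. Next I'll back off, lift and withdraw, then check.

```bash
python3 -m pendant '[[[0,3,0,0,0],[0,0,10,0,0],[0,0,30,0,0],[0,0,50,0,0],[0,0,50,0,0],[-10,-50,20,0,0],[-10,-55,0,0,0],[-10,-55,0,0,0]]]';python3 -m pendant '[[[-10,-55,0,0,0],[-10,-55,0,0,0],[-10,-55,0,0,0],[0,-55,0,0,0],[0,0,0,0,0],[0,0,0,0,0]]]'; python3 - <<'E'
from h import *
o=[]
a=lambda p:np.degrees(np.arctan2(p[1],p[0]))
for n in ['side','top']:
    c=cam(n); u,v=map(int,proj(c,[.55,.13,.05])); W={}
    for t in ['stud','disc_center','bar_face','well_plate_center','tip_box_center']:
        r=spotter.tip_of(n,t)[:1]
        if r: W[t]=world(c,r[0]['at']); print(n,t,W[t].round(4))
    o.append(cv2.resize(c['img'][v-80:v+80,u-80:u+80,::-1],(400,400),interpolation=cv2.INTER_CUBIC))
cv2.imwrite('pics/d.png',np.hstack(o))
E
```

```text
time_s: 8.1
eef_pos: [0.446, -0.0179, 0.2097]
eef_rot: [0.001, 0.696, 0.718, 0.001]
wrist_force: [0.0, -0.4, -0.1]
opening: 0.001
time_s: 8.85
eef_pos: [0.4159, -0.2362, 0.2084]
eef_rot: [-0.0, 0.696, 0.718, 0.0]
wrist_force: [0.3, 0.3, -0.1]
opening: 0.001
side stud [0.4799 0.1125 0.048 ]
side disc_center [0.5407 0.127  0.0342]
side bar_face [0.6086 0.1347 0.0379]
side well_plate_center [0.5208 0.3167 0.0057]
side tip_box_center [ 0.6127 -0.0606  0.0286]
top stud [0.4762 0.113  0.0475]
top disc_center [0.5371 0.1263 0.0318]
top bar_face [0.6018 0.14   0.0357]
top well_plate_center [0.5256 0.3163 0.0123]
top tip_box_center [ 0.5988 -0.0623  0.0285]
```

View pics/d.png

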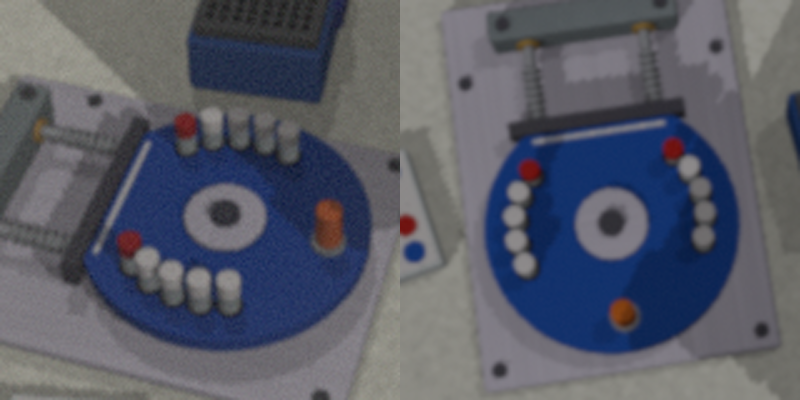

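In the top panel the white line (535,142)-(667,122) is parallel to the bar edge (512,133)-(684,106), within 0.3°. The networks place the bar about 16-18 mm further forward, with the well plate and tip box where they were.

```bash
python3 -c "
from bench import order,monitor
print(monitor.get_obs()['time_s'],order.hand_in())"
```

```text
the job is handed in; nothing more can be done
9.45 None
```

I turned the disc about 53° anticlockwise by pushing the stud with the shut fingers at roughly 20°/s. The sprung bar pulled the flat in over the last few degrees. I then backed off, lifted clear and handed in at 9.45 s.

- **Flat against the bar:** in the last top picture the flat's white line is parallel to the bar within about 0.3°. The networks put the bar about 16–18 mm further forward, against an expected 16.3 mm when flush.
- **Surroundings:** the vials look upright. The well plate and tip box read unmoved within the networks' error of about 4 mm.
- **Hand:** withdrawn to 0.21 m height, well clear. The wrist force stayed under 2 N in every reading I took.
- **Failed or disagreed:** the top camera missed the stud once, when the arm covered it. The two cameras differed by 7–14 mm on the bar and tip box, but each camera agreed with its own earlier reading of the tip box.

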